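# Push the spice tin past the spring stop of its pegboard tray

## Task

Push the aluminium spice tin along its steel tray and into the bay at the closed end: press the sprung bar in the tray's slot behind the tin so that the two stop pins sink, and keep it held down while you push the tin right past the pins. Then let the bar go so that both pins spring up behind the tin, and move clear. Only press and push: do not lift or tip the tin, and leave the canister, cup, honey dipper and clip where they are.

Things in the scene. Friction and masses are not known exactly. Their poses are not given: they have to be found in the camera images.
- tray: Steel shelf tray fixed on the worktop, 97 mm wide (its x) and 250 mm long (its y, from -140 to +110 mm). Origin: on the worktop, on the tray's centre line; z up. The tin slides along +y, from the open end towards an end stop (40 mm high, inner face at y = +102 mm). Two flat ledges, tops 25 mm above the worktop, run along it at |x| = 26 to 48 mm and carry the tin; between them is an open slot 52 mm wide. Guide walls 40 mm high along both sides, inner faces at |x| = 44.5 mm.
- pin_line (a point): Fixed point of the tray midway between the two stop pins, at the height of the ledge tops (tray x = 0, y = +30 mm, z = 25 mm). The pins are upright steel pins 8 mm in diameter at tray x = -36 and +36 mm, y = +30 mm. Released they stand 9 mm above the ledges and block the tin. They are carried by the sprung bar and sink with it: bar pressed 9 mm brings them level with the ledges, 13 mm puts them 4 mm below. The space between them is free, so a finger in the slot can pass them.
- bar (a joint): How far the sprung bar is pressed down, in m: 0 released, 0.013 fully down (hard stop). Spring: about 3.5 N to start it, about 7.5 N fully down; released, it springs up again by itself. If it is let go while the tin is above the pins, they lift the tin.
- press_pad (a point): Centre of the top face of the sprung bar (it moves with the bar): a level grey ribbed pad in the tray's slot, 46 mm wide and 180 mm long, from tray y = -135 to +45 mm. Its top lies 23 mm above the worktop when released and 10 mm when fully down. It runs underneath the tin without touching it; the part behind the tin (towards the open end) can be pressed from above anywhere along its length, and a fingertip can slide along it while pressing.
- tin: Closed hinged aluminium spice tin, 85 mm wide (x), 60 mm long (y, the sliding direction), 40 mm high, about 0.3 kg, loose, standing on the two ledges with 2 mm clearance to each guide wall, its axes along the tray's. Origin: centre of its underside. It starts before the pins, with its centre at tray y = -45 to -12 mm. Against the end stop its centre is at tray y = +72 mm; the pins can rise behind it once its centre is beyond +64 mm.
- canister: Bystander: clear acrylic canister with grey lid and snap latches, 76 mm in diameter, 82 mm high, standing. Origin: centre of its underside.
- cup: Bystander: red ceramic cup with a handle, 76 mm in diameter, 78 mm high, standing. Origin: centre of its underside.
- dipper: Bystander: wooden honey dipper lying flat, about 155 mm long along its x, up to 26 mm thick. Origin: underside, near the middle.
- clip: Bystander: white plastic clothes-peg style clip lying flat, 75 mm long along its x, 12 mm wide, 15 mm high. Origin: centre of its underside.
There are look-alikes about, which are no part of the job. There is more than one size of the tin; the job needs the middle-sized.

How it is judged:
On the way, in this order (a step that is already met when the one before it is completed fails the run):
1. a finger holds the bar down, pins sunk below the ledges, with the tin still before the pins (value of joint bar above 0.0092 m and y of tin in the frame of tray below 0.004 m and contact force between the fingers and bar above 0.5 N), for 0.1 s.
2. the tin is above the pins with the bar still held down by a finger (value of joint bar above 0.0088 m and y of tin in the frame of tray between 0.015 and 0.055 m and contact force between the fingers and bar above 0.5 N), for 0.1 s.
At the end, for the whole second after the job is handed in: The tin stands flat and at rest on the ledges between the pins and the end stop (centre at tray y = 62.5 to 74.5 mm, within 5 mm of the centre line, tilted less than 0.05 rad), and the bar is released (within 2 mm of fully up), pins standing behind the tin (y of tin in the frame of tray between 0.0625 and 0.0745 m and x of tin in the frame of tray between -0.005 and 0.005 m and z of tin in the frame of tray between 0.022 and 0.028 m and angle between tin's own z axis and vertical below 0.05 rad and value of joint bar below 0.002 m and linear speed of tin below 0.02 m/s); the robot touches nothing.
It fails at once if the tin is lifted more than 6 mm off the ledges (z of tin in the frame of tray above 0.031 m).
It fails at once if the tin is tipped by more than 0.15 rad (angle between tin's own z axis and vertical above 0.15 rad).
It fails at once if the canister, cup, dipper or clip is moved by more than 25 mm (distance of any of canister, cup, dipper, clip from where it was at the start of the episode above 0.025 m).
It fails at once if the canister or cup is tipped by more than 0.4 rad (angle between any of canister, cup's own z axis and vertical above 0.4 rad).
It also fails if it takes over 48 s, if anything falls off the work surface, if the arm or the gripper's body presses on something with over 40 N, if the wrist force passes 120 N, or if a joint passes its speed limit or range.

## Robot

A 6-joint arm with a two-finger parallel gripper is mounted at the origin on the work surface. World frame = base frame: x ahead of the robot, y to its left, z up, the work surface at z = 0. Lengths are in m, angles in rad, forces in N, time in s.
With the tool pointing down it reaches from about 0.375 to 0.925 m from the base axis. Payload 5.7 kg.
Tool frame: the origin (TCP) lies between the finger pads; the fingertips stand 17 mm ahead of it and the grasp point (between the pads) lies 2 mm behind it (finger_overhang is the distance from the TCP to the fingertips, in m); z points along the fingers, y is the line along which they close (so a half turn about z gives the same grasp; the last joint's range is limited). The gripper opens to 85 mm and grips with 20 to 120 N. Pads are 22 mm wide; open, the fingers measure 114 mm over their backs; the gripper's body (76 mm by 85 mm) begins 54 mm behind the grasp point. The pads swing forward as they close: fully open they stand 13 mm farther back than shut.
Start: joints at [1.123, 0.359, 1.51, -0, 1.272, -0.115], TCP at [0.196, 0.567, 0.248] pointing down, gripper open.
Joint ranges: [-2.97, 2.97], [-1.01, 2.36], [0.21, 2.38], [-0.96, 4.11], [0.2, 2.71], [-2.98, 2.98]. Speed limits (rad/s): [2.39, 2.39, 3.14, 3.14, 3.14, 3.14].

## Interface

Orientations are given as a rotation vector (axis times angle).
In Python, from station import * gives the robot as it stands. The module is installed in compiled form; this text tells all that it offers.
- The arm moves only by the tool servo_tool, never from a script. Its argument "targets" is a list of rows, each a list of 2 entries, a list of its own where there are three numbers: the shift along the world's x, y, z in cm, then the turn about the world's z in degrees. A call has 1 to 8 rows; each row shifts and turns the commanded pose from where the row before left it; what a row does not reach is not made up. A row lasts 1/10 s, in which the tool goes at most 50 mm and 8.59 degrees, less where a joint would pass 70% of its speed; a pose out of reach is approached as far as the arm can. A call with a gripper value outside its range is refused whole. "fingers" is the closure in counts, from 0 (fully open) to 255 (shut), set as the call begins (left out, the last holds). The fingers move at their own pace and stop on an object; "newtons" is the grip in N (left out, the last holds). Time passes only in rows, so rows that do not move let the fingers close. It gives the time, the measured TCP pose, the force, the opening and the grip force at its end, in the units of the state.
- get_obs(): the state, without advancing time (a new reading comes with each control period).
- read_camera(name): name is "scene" or "top"; returns the picture (480x640x3 uint8, red, green, blue); there is no depth.
- camera_model(name): a dict with "vfov" (degrees; the focal length in pixels is half the picture's height over the tangent of half this angle, whatever the lens; pixels are square), "cx", "cy" (the principal point, pixels), "k1" (the pictures are not rectified: a ray, as slopes to the right and down, at radius r is drawn at 1 + k1 r^2 times it, then the intrinsics apply), "R" (3x3) and "t" (3): a world point X has camera coordinates R X + t. Camera axes: x right, y down, z forward; pixel columns grow to the right and rows downward; lengths in m; the calibration is good to about 2 mm. A picture is of the moment at which its call begins. camera_model takes no time and is no camera call.
- close_job(): hands the job in; it is judged then, once.
Trained networks look in the newest picture that a camera, given by its name, has taken for a name from the list of things; names that differ only in an ending like _2 or _b are one class to them, and where a whole thing is asked for, a point or a joint stands for the part that bears it (a point fixed in the world has none). Each returns a list of dicts, best first, with "score" (0 to 1); they miss things now and then, are a little off and sometimes report something else, mostly with a low value. They report only what shows in the picture. A call takes as long as a camera call. They do not tell look-alikes from the thing itself.
- look_for(camera, label): "point" ([x, y, z] in m, in world coordinates, good to about 4 mm: the middle of the surface that is visible of it).
- spot_point(camera, label): "point" ([x, y, z] in m, in world coordinates, good to about 4 mm: a listed point, or the origin of a listed thing).
The state is a dict: "clock": time; "joint_positions": joint angles; "dq": joint speeds; "effort": joint torques, N m; "tool_pos": TCP position; "ee_rot": TCP orientation; "ft_force": force on the tool from outside, world axes, zero at the start; "torque": the same for the moment, N m; "width": opening from 0.0 (shut) to 1.0 (fully open); "grip_force": force on a finger pad.
Only numpy, scipy, OpenCV 4.12 (cv2) and the standard library are available. Lean on these libraries where they do the work, as an engineer would, in place of code of your own. Each camera call takes 0.05 s, during which the arm holds its last target. There are 200 camera calls.

## Working session

There is one attempt and no reset: what is moved stays moved. The work goes in short steps, Python scripts to look and compute and a tool call to move; the robot and the scene stay as the last step left them, time stands still between calls to the robot, and variables do not carry over. Pictures are saved under pics/ and viewed, at most 10 in all, crops included, and the job is handed in when it is done.

Besides the shell and the picture viewer there is one more tool, called after "Emit:" as name(argument=value, ...), one argument or row to a line, values as JSON. servo_tool: Moves the arm, as the interface text tells. Its arguments: {"type":"object","properties":{"targets":{"type":"array"},"fingers":{"type":"number"},"newtons":{"type":"number"}},"required":["targets"]}

```bash
mkdir -p pics; cat > h.py <<'E'
from station import *
import numpy as np, cv2
def proj(name,P):
    m=camera_model(name); P=np.atleast_2d(P)@np.array(m["R"]).T+np.array(m["t"])
    s=P[:,:2]/P[:,2:]; r2=(s**2).sum(1,keepdims=True); s=s*(1+m["k1"]*r2)
    f=240/np.tan(np.radians(m["vfov"])/2)
    return s*f+[m["cx"],m["cy"]]
def back(name,uv,z):
    m=camera_model(name); f=240/np.tan(np.radians(m["vfov"])/2)
    d=(np.atleast_2d(uv)-[m["cx"],m["cy"]])/f; s=d.copy()
    for _ in range(20): s=d/(1+m["k1"]*(s**2).sum(1,keepdims=True))
    R=np.array(m["R"]);c=-R.T@np.array(m["t"])
    r=np.c_[s,np.ones(len(s))]@R
    return c+r*((z-c[2])/r[:,2])[:,None]
def snap(name,fn):
    im=read_camera(name); cv2.imwrite("pics/"+fn,im[:,:,::-1]); return im
E
python3 - <<'E'
from h import *
np.set_printoptions(precision=4,suppress=True)
snap("scene","s0.png");snap("top","t0.png")
for c in("top","scene"):
    for l in("tin","pin_line","press_pad","tray"):
        for d in spot_point(c,l)[:4]: print(c,l,round(d["score"],2),np.round(d["point"],4),proj(c,d["point"])[0].round())
for l in("canister","cup","dipper","clip"):
    for d in spot_point("top",l)[:3]: print(l,round(d["score"],2),np.round(d["point"],4))
o=get_obs();print(o["clock"],o["ee_rot"],o["ft_force"])
E
```

```text
top tin 0.94 [ 0.5106 -0.0504  0.0243] [348. 291.]
top tin 0.87 [ 0.4773  0.1892 -0.0005] [197. 310.]
top tin 0.82 [ 0.7496 -0.0482  0.0022] [346. 149.]
top tin 0.18 [ 0.6491 -0.1538 -0.0026] [408. 209.]
top pin_line 0.71 [ 0.5114 -0.0058  0.0292] [320. 290.]
top press_pad 0.58 [ 0.5158 -0.0796  0.0217] [367. 288.]
top press_pad 0.4 [ 0.5078 -0.0508  0.0232] [349. 293.]
top tray 0.86 [ 0.508  -0.0358 -0.0004] [338. 293.]
top tray 0.74 [ 0.6503 -0.1549  0.0013] [410. 208.]
scene tin 0.94 [ 0.4712  0.1845 -0.0028] [343. 177.]
scene tin 0.91 [ 0.7455 -0.0574 -0.0032] [401. 358.]
scene tin 0.7 [ 0.5124 -0.0527  0.03  ] [273. 263.]
scene pin_line 0.73 [0.508  0.0002 0.0206] [293. 243.]
scene pin_line 0.7 [ 0.5094 -0.0804  0.0254] [260. 276.]
scene press_pad 0.96 [ 0.5092 -0.0807  0.0226] [260. 277.]
scene tray 0.85 [ 0.5128 -0.0403  0.0007] [280. 269.]
canister 0.98 [0.659  0.0374 0.0009]
cup 0.81 [ 0.6498 -0.1542  0.0016]
cup 0.6 [ 0.5127 -0.0084  0.0298]
dipper 0.79 [ 0.3928 -0.1147 -0.0035]
clip 0.81 [0.3853 0.0519 0.0019]
clip 0.6 [ 0.6481 -0.1559 -0.0011]
0.7 [-0.5204 -3.0982  0.    ] [ 0.2525 -0.1148 -0.7791]
```

View pics/t0.png

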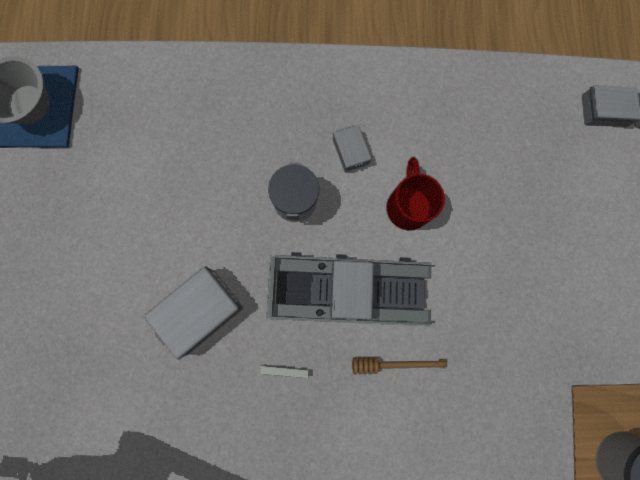

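View pics/s0.png

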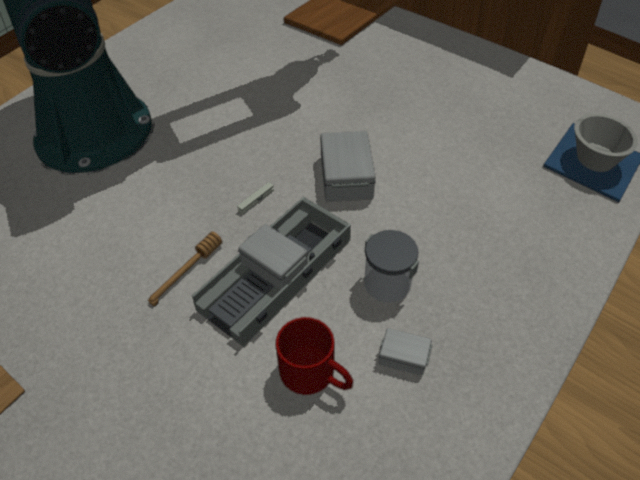

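The top view shows the tray lying along world y. Its closed end is at image left (+y), with the pins at about (322,266) and (320,313). The middle-sized tin is in the tray at columns 333–373, and the ribbed pad is exposed to its right. The scene view agrees. The loose tins at (195,310) and (352,148) are the look-alikes.

```bash
python3 - <<'E'
from h import *
np.set_printoptions(precision=4,suppress=True)
print("pins",back("top",[(322,266),(320.5,313)],.034))
print("wall ends (z40): stopTop,stopBot,openTop,openBot",back("top",[(272,257),(269,320),(431.5,263.5),(432,323)],.04))
print("tin top",back("top",[(334,262),(333,318),(373,262),(372,319)],.065))
im=cv2.imread("pics/t0.png")[235:345,255:445]
cv2.imwrite("pics/c0.png",cv2.resize(im,None,fx=4.2,fy=4.2,interpolation=cv2.INTER_CUBIC))
try: print(finger_overhang)
except Exception as e: print(e)
E
```

```text
pins [[ 0.5479 -0.0085  0.034 ]
 [ 0.476  -0.007   0.034 ]]
wall ends (z40): stopTop,stopBot,openTop,openBot [[ 0.5599  0.0686  0.04  ]
 [ 0.4647  0.0705  0.04  ]
 [ 0.5537 -0.1784  0.04  ]
 [ 0.4626 -0.1773  0.04  ]]
tin top [[ 0.5514 -0.0249  0.065 ]
 [ 0.4697 -0.0242  0.065 ]
 [ 0.5523 -0.0829  0.065 ]
 [ 0.4688 -0.0812  0.065 ]]
0.017
```

View pics/c0.png

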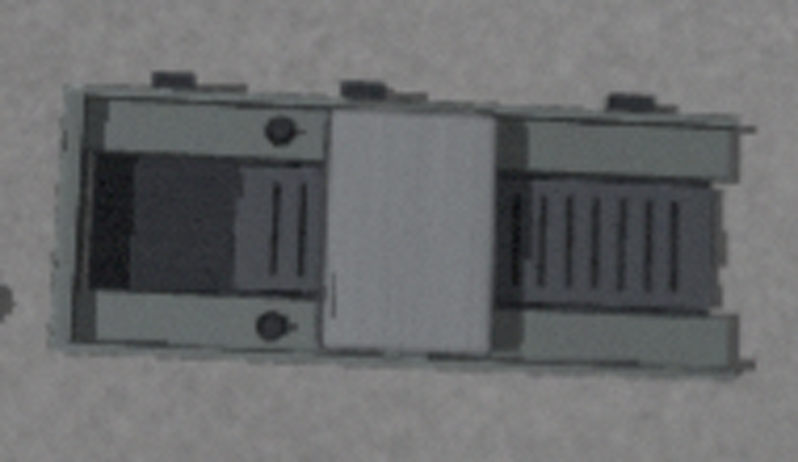

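Emit:
servo_tool(
  targets=[
    [[1.5, -3.5, 0], -4],
    [[1.5, -3.5, 0], -4],
    [[1.5, -3.5, 0], -4],
    [[1.5, -3.5, 0], -4],
    [[1.5, -3.5, 0], -4],
    [[1.5, -3.5, 0], -4],
    [[1.5, -3.5, 0], -4],
    [[1.5, -3.5, 0], -4],
  ],
  fingers=255,
  newtons=60,
)

```text
clock: 1.5
tool_pos: [0.3164, 0.2857, 0.2485]
ee_rot: [1.358, 2.833, 0.001]
ft_force: [1.3, -0.3, 0.4]
width: 0.0
grip_force: 0.0
```

Emit:
servo_tool(
  targets=[
    [[1.6, -3.5, 0], -4],
    [[1.6, -3.5, 0], -4],
    [[1.6, -3.5, 0], -4],
    [[1.6, -3.5, 0], -4],
    [[1.6, -3.5, 0], -4],
    [[1.6, -3.5, 0], -4],
    [[1.6, -3.5, 0], -4],
    [[1.6, -3.5, 0], -4],
  ],
)

```text
clock: 2.3
tool_pos: [0.4446, 0.0054, 0.2486]
ee_rot: [2.086, 2.348, 0.001]
ft_force: [0.5, 0.8, 0.0]
width: -0.001
grip_force: 0.0
```

Emit:
servo_tool(
  targets=[
    [[1.6, -3.5, -2], -4],
    [[1.6, -3.5, -2], -4],
    [[1.6, -3.5, -2], 0],
    [[1.6, -3.5, -2], 0],
    [[0, 0, -3], 0],
    [[0, 0, 0], 0],
    [[0, 0, 0], 0],
  ],
)

```text
clock: 3.0
tool_pos: [0.5071, -0.1324, 0.1381]
ee_rot: [-2.24, -2.199, 0.001]
ft_force: [0.2, -0.2, -0.1]
width: -0.003
grip_force: 0.0
```

Emit:
servo_tool(
  targets=[
    [[0.1, 0, -3.5], 0],
    [[0.1, 0, -3.5], 0],
    [[0, 0, -0.8], 0],
    [[0, 0, 0], 0],
  ],
)

```text
clock: 3.4
tool_pos: [0.5096, -0.1322, 0.0606]
ee_rot: [-2.24, -2.201, 0.001]
ft_force: [0.1, -0.2, 0.2]
width: 0.003
grip_force: 0.0
```

```bash
python3 - <<'E'
from h import *
o=get_obs();print(o["tool_pos"],o["ft_force"])
a=snap("scene","s1.png")[190:345,170:370];b=snap("top","t1.png")[225:380,255:455]
cv2.imwrite("pics/c1.png",cv2.resize(np.hstack([a,b])[:,:,::-1],None,fx=2,fy=2,interpolation=cv2.INTER_CUBIC))
E
```

```text
[ 0.50958851 -0.13216829  0.06061817] [ 0.11182091 -0.15090076  0.21440219]
```

View pics/c1.png

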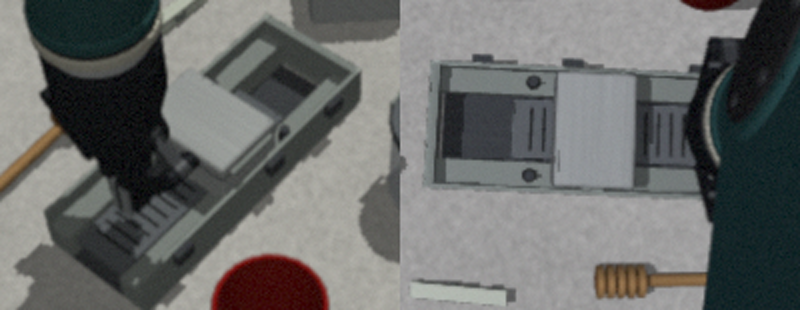

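The fingertip is over the ribbed pad in the slot, behind the tin and centred. Next I press.

Emit:
servo_tool(
  targets=[
    [[0, 0, -1.0], 0],
    [[0, 0, -0.8], 0],
    [[0, 0, -0.6], 0],
    [[0, 0, -0.4], 0],
    [[0, 0, -0.4], 0],
    [[0, 0, 0], 0],
    [[0, 0, 0], 0],
  ],
)

```text
clock: 4.2
tool_pos: [0.5105, -0.1331, 0.0284]
ee_rot: [2.242, 2.2, 0.001]
ft_force: [0.4, -0.1, 6.2]
width: 0.004
grip_force: 3.4
```

Emit:
servo_tool(
  targets=[
    [[0, 0, -0.1], 0],
    [[0, 0, 0], 0],
    [[0, 0, 0], 0],
    [[0, 0, 0], 0],
  ],
)

```text
clock: 4.6
tool_pos: [0.5105, -0.1331, 0.0276]
ee_rot: [2.242, 2.2, 0.001]
ft_force: [-0.5, 1.1, 7.4]
width: -0.0
grip_force: 3.6
```

```bash
python3 - <<'E'
from h import *
o=get_obs();print(o["tool_pos"],o["ft_force"])
b=snap("top","t2.png")[235:345,255:445]
cv2.imwrite("pics/c2.png",cv2.resize(b[:,:,::-1],None,fx=4,fy=4,interpolation=cv2.INTER_CUBIC))
E
```

```text
[ 0.51052309 -0.13312057  0.02762855] [-0.54064184  1.10751003  7.43367905]
```

View pics/c2.png

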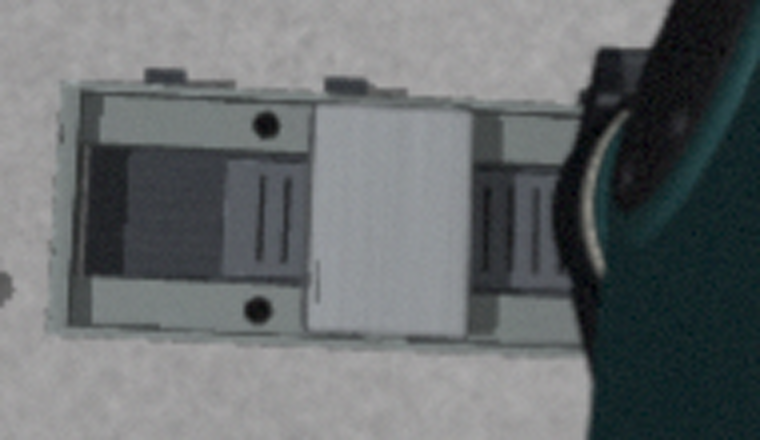

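Emit:
servo_tool(
  targets=[
    [[0, 0.5, 0], 0],
    [[0, 0.6, 0], 0],
    [[0, 0.6, 0], 0],
    [[0, 0.6, 0], 0],
    [[0, 0.6, 0], 0],
    [[0, 0.5, 0], 0],
    [[0, 0.3, 0], 0],
    [[0, 0.3, 0], 0],
  ],
)

```text
clock: 5.45
tool_pos: [0.5118, -0.0945, 0.028]
ee_rot: [2.238, 2.199, 0.001]
ft_force: [0.2, -6.9, 6.8]
width: -0.002
grip_force: 3.5
```

Emit:
servo_tool(
  targets=[
    [[0, 0.3, 0], 0],
    [[0, 0.3, 0], 0],
    [[0, 0.3, 0], 0],
    [[0, 0.3, 0], 0],
    [[0, 0.3, 0], 0],
    [[0.1, 0.3, 0], 0],
    [[0, 0.3, 0], 0],
    [[0, 0.3, 0], 0],
  ],
)

```text
clock: 6.25
tool_pos: [0.5126, -0.0707, 0.028]
ee_rot: [2.238, 2.199, 0.0]
ft_force: [-0.1, -7.9, 7.0]
width: -0.002
grip_force: 3.5
```

Emit:
servo_tool(
  targets=[
    [[0, 0.3, -0.05], 0],
    [[0, 0.3, 0], 0],
    [[0, 0.3, 0], 0],
    [[0, 0.3, 0], 0],
    [[0, 0.3, 0], 0],
    [[0, 0.3, 0], 0],
    [[0, 0.3, 0], 0],
    [[0, 0.0, 0], 0],
  ],
)

```text
clock: 7.05
tool_pos: [0.5128, -0.0493, 0.0275]
ee_rot: [2.238, 2.199, 0.001]
ft_force: [0.3, -5.1, 7.5]
width: 0.001
grip_force: 3.6
```

```bash
python3 - <<'E'
from h import *
o=get_obs();print(o["tool_pos"],o["ft_force"])
a=snap("scene","s3.png")[190:345,170:370];b=snap("top","t3.png")[225:380,255:455]
cv2.imwrite("pics/c3.png",cv2.resize(np.hstack([a,b])[:,:,::-1],None,fx=2,fy=2,interpolation=cv2.INTER_CUBIC))
E
```

```text
[ 0.51283182 -0.04930518  0.02750499] [ 0.32389586 -5.11421627  7.52531803]
```

View pics/c3.png

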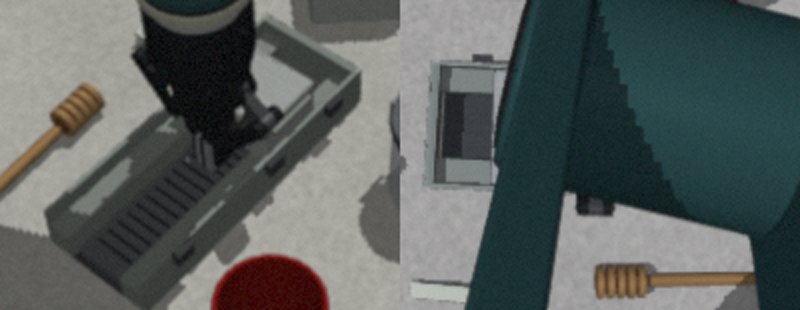

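The tin's front edge is now at column ~302, so its centre is at about tray y +30 mm. It is flat over the sunken pins, as planned.

Emit:
servo_tool(
  targets=[
    [[0, 0.4, 0], 0],
    [[0, 0.4, 0], 0],
    [[0, 0.4, 0], 0],
    [[0, 0.4, 0], 0],
    [[0, 0.4, 0], 0],
    [[0, 0.4, 0], 0],
    [[0, 0.4, 0], 0],
    [[0, 0.4, 0], 0],
  ],
)

```text
clock: 7.95
tool_pos: [0.513, -0.0177, 0.0275]
ee_rot: [2.238, 2.199, 0.001]
ft_force: [0.8, -9.2, 7.9]
width: -0.002
grip_force: 3.6
```

Emit:
servo_tool(
  targets=[
    [[0, 0.2, 0], 0],
    [[0, 0.2, 0], 0],
    [[0, 0.2, 0], 0],
    [[0, 0.1, 0], 0],
    [[0, 0, 0], 0],
  ],
)

```text
clock: 8.45
tool_pos: [0.5133, -0.0106, 0.0276]
ee_rot: [2.238, 2.198, 0.002]
ft_force: [1.2, -7.0, 6.4]
width: 0.0
grip_force: 3.6
```

Emit:
servo_tool(
  targets=[
    [[0, 0.1, 0], 0],
    [[0, 0.1, 0], 0],
    [[0, 0, 0], 0],
  ],
)

```text
clock: 8.75
tool_pos: [0.5133, -0.0087, 0.0276]
ee_rot: [2.238, 2.198, 0.002]
ft_force: [2.3, -7.3, 7.6]
width: 0.002
grip_force: 3.6
```

Emit:
servo_tool(
  targets=[
    [[0, 0.1, 0], 0],
    [[0, 0, 0], 0],
  ],
)

```text
clock: 8.95
tool_pos: [0.5133, -0.0078, 0.0276]
ee_rot: [2.238, 2.198, 0.002]
ft_force: [0.8, -8.8, 7.2]
width: 0.002
grip_force: 3.6
```

Emit:
servo_tool(
  targets=[
    [[0, 0.1, 0], 0],
    [[0, 0, 0], 0],
  ],
)

```text
clock: 9.15
tool_pos: [0.5133, -0.0077, 0.0278]
ee_rot: [2.237, 2.198, 0.0]
ft_force: [-0.2, -15.5, 9.0]
width: -0.002
grip_force: 3.5
```

```bash
python3 - <<'E'
from h import *
a=snap("scene","s4.png")[170:300,230:400]
cv2.imwrite("pics/c4.png",cv2.resize(a[:,:,::-1],None,fx=4,fy=4,interpolation=cv2.INTER_CUBIC))
E
```

```text
(no output)
```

View pics/c4.png

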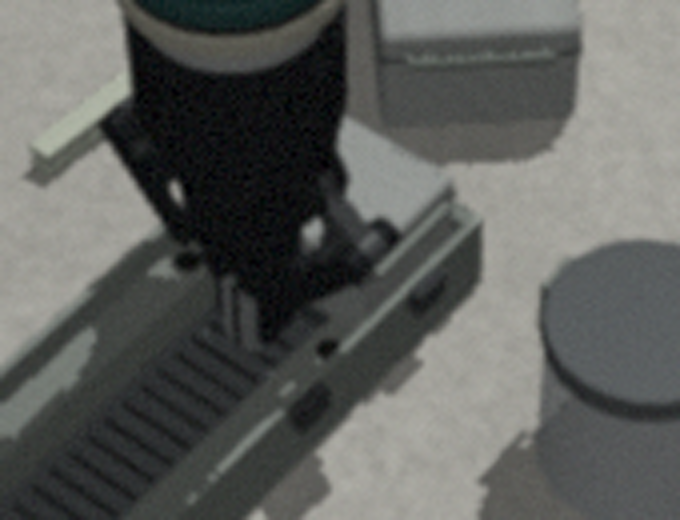

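The force jumped and the TCP stopped, so the tin is against the end stop. Both pin holes are visible behind it. I'll back off while still pressing, then lift.

Emit:
servo_tool(
  targets=[
    [[0, -0.3, 0], 0],
    [[0, -0.4, 0], 0],
    [[0, -0.5, 0], 0],
    [[0, 0, 0.3], 0],
    [[0, 0, 0.5], 0],
    [[0, 0, 0.6], 0],
    [[0, 0, 1.0], 0],
    [[0, 0, 2], 0],
  ],
)

```text
clock: 10.0
tool_pos: [0.5093, -0.0168, 0.0702]
ee_rot: [-2.24, -2.198, 0.004]
ft_force: [0.9, -0.2, -0.8]
width: 0.004
grip_force: 0.0
```

Emit:
servo_tool(
  targets=[
    [[0, 0, 3], 0],
    [[0, 0, 4], 0],
    [[0, -1, 4], 0],
    [[0, -4, 4], 0],
    [[0, -4.5, 0], 0],
    [[0, -4.5, 0], 0],
    [[0, -4.5, 0], 0],
    [[0, -4.5, 0], 0],
  ],
)

```text
clock: 10.8
tool_pos: [0.51, -0.2438, 0.2164]
ee_rot: [-2.241, -2.2, 0.001]
ft_force: [0.6, 0.3, 0.2]
width: -0.001
grip_force: 0.0
```

```bash
python3 - <<'E'
from h import *
o=get_obs();print(o["tool_pos"],o["ft_force"],o["clock"])
a=snap("scene","s5.png")[190:345,170:370];b=snap("top","t5.png")[225:380,255:455]
cv2.imwrite("pics/c5.png",cv2.resize(np.hstack([a,b])[:,:,::-1],None,fx=2,fy=2,interpolation=cv2.INTER_CUBIC))
for d in spot_point("scene","tin")[:3]: print(d)
E
```

```text
[ 0.51004721 -0.2437921   0.21639813] [0.5676246  0.34389429 0.2498308 ] 10.8
{'point': [0.4732, 0.1853, -0.0054], 'score': 0.9}
{'point': [0.5143, 0.0329, 0.0258], 'score': 0.75}
{'point': [0.7475, -0.0599, -0.0041], 'score': 0.59}
```

View pics/c5.png

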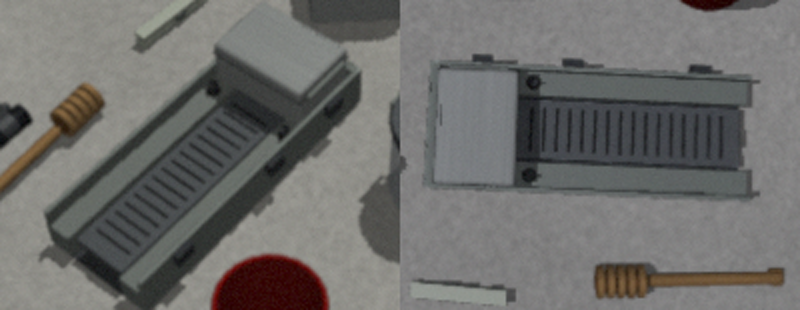

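The tin sits flat against the end stop, both pins are up behind it at (533,82) and (529,174), and the other things look undisturbed.

```bash
python3 -c "
from station import *
print(close_job())"
```

```text
the job is handed in; nothing more can be done
None
```

The tin is in the bay against the end stop, with both pins up behind it and the arm clear; the job was handed in at about 11 s of the 48 s allowed, and no verdict was reported back.

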